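Make up the sampling and titration kits

ROBOT

A 7-joint arm with a two-finger parallel gripper is mounted at the origin on the work surface. World frame = base frame: x ahead of the robot, y to its left, z up, the work surface at z = 0. Lengths are in m, angles in degrees, forces in N, time in s.
With the tool pointing down it reaches from about 0.4 to 0.85 m from the base axis. Payload 4.4 kg.
Tool frame: the origin (TCP) lies midway between the tips of the shut fingers; the grasp point (between the pads) lies 19 mm behind it; z points along the fingers, y is the line along which they close (so a half turn about z gives the same grasp; the last joint's range is limited). The gripper opens to 94 mm and grips with 3 to 60 N. Pads are 16 mm wide; open, the fingers measure 119 mm over their backs; the gripper's body (75 mm by 177 mm) begins 78 mm behind the grasp point.
Start: joints at [-76.822, 36.005, 2.206, 86.941, -1.547, 57.084, -1.146], TCP at [0.189, 0.622, 0.205] pointing down, gripper open.
Joint ranges: [-175.42, 175.42], [-21.48, 121.26], [-71.46, 75.88], [10.55, 141.38], [-63.04, 243.04], [13.31, 113.54], [-168.57, 168.57]. Speed limits (degrees/s): [147.25, 147.25, 180, 180, 180, 180, 180].

INTERFACE

Orientations are given as a 3x3 rotation matrix whose columns are the frame's x, y, z axes.
In Python, from rig import manip gives the robot as it stands.
- The arm moves only by the tool apply_moves, never from a script. Its argument "series" is a list of rows, each a list of 2 entries, a list of its own where there are three numbers: the shift along the world's x, y, z in cm, then the turn about the world's z in rad. A call has 1 to 12 rows; each row is the pose to reach, as a shift and turn from the pose commanded when the call began; what a row does not reach only later rows make up. A row lasts 1/8 s, in which the tool goes at most 62.5 mm and 10.7 degrees, less where a joint would pass 70% of its speed; a pose out of reach is approached as far as the arm can. A call with a gripper value outside its range is refused whole. "fingers" is the opening in per cent of the stroke, from 0 (shut) to 100 (fully open), set as the call begins (left out, the last holds). The fingers move at their own pace and stop on an object; the grip force is fixed at half the most. Time passes only in rows, so rows that repeat a pose let the fingers close. It gives the time, the measured TCP pose, the force, the opening and the grip force at its end, in the units of the state.
- manip.observe(): the state, without advancing time (a new reading comes with each control period).
- manip.snapshot(name): name is "scene" or "top" or "wrist"; returns the picture (400x640x3 uint8, red, green, blue); there is no depth.
- manip.camera_model(name): a dict with "intrinsics" (3x3 intrinsics, pixels), "camera_from_world" (4x4, takes a point from world to camera coordinates). Camera axes: x right, y up, looking along -z (the intrinsics and any distortion apply to the point x, -y, -z); pixel columns grow to the right and rows downward; lengths in m; the calibration is good to about 2 mm. A picture is of the moment at which its call begins: read the wrist's pose just before it. camera_model takes no time and is no camera call; for the wrist camera it gives the pose at the moment of the call.
- manip.job_done(): hands the job in; it is judged then, once.
Trained networks look in the newest picture that a camera, given by its name, has taken for a name from the list of things; names that differ only in an ending like _2 or _b are one class to them, and where a whole thing is asked for, a point or a joint stands for the part that bears it (a point fixed in the world has none). Each returns a list of dicts, best first, with "p" (0 to 1); they miss things now and then, are a little off and sometimes report something else, mostly with a low value. They report only what shows in the picture. A call takes as long as a camera call. They do not tell look-alikes from the thing itself.
- manip.look_for(camera, query): "box" ([left, top, right, bottom] in pixels, round what is visible of it).
- manip.outline_of(camera, query): "mask" (400x640 bool, what is visible of it) and "box" ([left, top, right, bottom] in pixels, round what is visible of it).
The state is a dict: "time": time; "q": joint angles; "qd": joint speeds; "tau": joint torques, N m; "position": TCP position; "orientation": TCP orientation; "contact_force": force on the tool from outside, world axes, zero at the start; "moment": the same for the moment, N m; "width": finger opening in m; "gripper_force": force on a finger pad.
Only numpy, scipy, OpenCV 4.12 (cv2) and the standard library are available. Lean on these libraries where they do the work, as an engineer would, in place of code of your own. Each camera call takes 0.05 s, during which the arm holds its last target. There are 200 camera calls.

TASK

Make up the two kits in the fume cupboard: the tray with two compartments gets the squat jar and the sample bottle, and the tray with three compartments gets the conical flask, the beaker and the dropper bottle. Stand each piece upright on the floor of a compartment of its own (any compartment of the right tray), set down gently and not dropped, and leave the reagent bottle, the tube rack and the stack of dishes where they are.

Things in the scene. Friction and masses are not known exactly. Their poses are not given: they have to be found in the camera images.
- flask_mid (a point): Conical flask of glass, 92 mm high: base 60 mm across, its cone narrowing to a straight neck 25 mm across that runs from 50 mm above the base to the top (thin 29 mm lip at the very top 4 mm, look only). About 90 g. Stands upright on the bench at the start; this point is on its axis, half-way up; z up along the axis, yaw means nothing.
- beaker_mid (a point): Straight-sided open glass beaker, 54 mm across, 72 mm high, wall 3.5 mm. About 70 g. Stands upright on the bench at the start; this point is on its axis, half-way up; z up along the axis, yaw means nothing.
- dropper_mid (a point): Small dropper bottle: straight clear glass body and white screw cap, both 34 mm across and together 60 mm high, with a black rubber teat 12 mm across on top, 82 mm high in all. The smallest across of the five. About 50 g. Stands upright on the bench at the start; this point is on its axis, half-way up; z up along the axis, yaw means nothing.
- jar_mid (a point): Squat wide-mouthed jar of white plastic with a flat screw lid of the same width: 56 mm across, 60 mm high, straight-sided. About 120 g. Stands upright on the bench at the start; this point is on its axis, half-way up; z up along the axis, yaw means nothing.
- bottle_mid (a point): Sample bottle of white plastic: straight body 50 mm across up to 66 mm, then a shoulder and a narrow 28 mm screw cap, 90 mm high in all. About 120 g. Stands upright on the bench at the start; this point is on its axis, half-way up; z up along the axis, yaw means nothing.
- tray_two: Grey kit tray with two square compartments, fixed to the bench: 88 mm (its x) by 172 mm (its y), walls 4 mm thick and 20 mm high, floor 4 mm thick. Origin under its centre, at bench height; z up. Compartments are 80 mm square inside, centred at y = -42 and +42 mm, x = 0.
- tray_three: Grey kit tray with three square compartments in a row, fixed to the bench: 88 mm (its x) by 256 mm (its y), walls 4 mm thick and 20 mm high, floor 4 mm thick. Origin under its centre, at bench height; z up. Compartments are 80 mm square inside, centred at y = -84, 0 and +84 mm, x = 0.
- reagent: Bystander: large amber reagent bottle with a red cap, 84 mm across, 155 mm high, standing at the right of the work. Origin under its centre.
- tube_rack: Bystander: blue tube rack, 90 by 160 mm, 50 mm high, with capped tubes up to 84 mm high, at the left of the work. Origin under its centre.
- dishes: Bystander: stack of three flat round dishes, 90 mm across, 42 mm high, beyond the trays. Origin under its centre.
Mind the look-alikes: they are no part of the job. Leave any blue or orange look-alike of the part that bears dropper_mid alone.

How it is judged (in metres and radians):
At the end, for the whole second after the job is handed in: Jar and bottle in the two-compartment tray, flask, beaker and dropper bottle in the other, one per compartment: axis within 30 mm of its centre along each tray axis, base within 5 mm of the tray floor, tilt under 0.12 rad, still and released (((x of jar_mid in the frame of tray_two between -0.03 and 0.03 m and y of jar_mid in the frame of tray_two between -0.072 and -0.012 m and z of jar_mid in the frame of tray_two between 0.029 and 0.039 m) or (x of bottle_mid in the frame of tray_two between -0.03 and 0.03 m and y of bottle_mid in the frame of tray_two between -0.072 and -0.012 m and z of bottle_mid in the frame of tray_two between 0.044 and 0.054 m)) and ((x of jar_mid in the frame of tray_two between -0.03 and 0.03 m and y of jar_mid in the frame of tray_two between 0.012 and 0.072 m and z of jar_mid in the frame of tray_two between 0.029 and 0.039 m) or (x of bottle_mid in the frame of tray_two between -0.03 and 0.03 m and y of bottle_mid in the frame of tray_two between 0.012 and 0.072 m and z of bottle_mid in the frame of tray_two between 0.044 and 0.054 m)) and ((x of flask_mid in the frame of tray_three between -0.03 and 0.03 m and y of flask_mid in the frame of tray_three between -0.114 and -0.054 m and z of flask_mid in the frame of tray_three between 0.045 and 0.055 m) or (x of beaker_mid in the frame of tray_three between -0.03 and 0.03 m and y of beaker_mid in the frame of tray_three between -0.114 and -0.054 m and z of beaker_mid in the frame of tray_three between 0.035 and 0.045 m) or (x of dropper_mid in the frame of tray_three between -0.03 and 0.03 m and y of dropper_mid in the frame of tray_three between -0.114 and -0.054 m and z of dropper_mid in the frame of tray_three between 0.04 and 0.05 m)) and ((x of flask_mid in the frame of tray_three between -0.03 and 0.03 m and y of flask_mid in the frame of tray_three between -0.03 and 0.03 m and z of flask_mid in the frame of tray_three between 0.045 and 0.055 m) or (x of beaker_mid in the frame of tray_three between -0.03 and 0.03 m and y of beaker_mid in the frame of tray_three between -0.03 and 0.03 m and z of beaker_mid in the frame of tray_three between 0.035 and 0.045 m) or (x of dropper_mid in the frame of tray_three between -0.03 and 0.03 m and y of dropper_mid in the frame of tray_three between -0.03 and 0.03 m and z of dropper_mid in the frame of tray_three between 0.04 and 0.05 m)) and ((x of flask_mid in the frame of tray_three between -0.03 and 0.03 m and y of flask_mid in the frame of tray_three between 0.054 and 0.114 m and z of flask_mid in the frame of tray_three between 0.045 and 0.055 m) or (x of beaker_mid in the frame of tray_three between -0.03 and 0.03 m and y of beaker_mid in the frame of tray_three between 0.054 and 0.114 m and z of beaker_mid in the frame of tray_three between 0.035 and 0.045 m) or (x of dropper_mid in the frame of tray_three between -0.03 and 0.03 m and y of dropper_mid in the frame of tray_three between 0.054 and 0.114 m and z of dropper_mid in the frame of tray_three between 0.04 and 0.05 m)) and angle between each of flask_mid, beaker_mid, dropper_mid, jar_mid, bottle_mid's own z axis and vertical below 0.12 rad and linear speed of each of flask, beaker, dropper, jar, bottle below 0.02 m/s and contact force between each of flask, beaker, dropper, jar, bottle and the fingers below 0.05 N); the robot touches nothing.
It fails at once if a bystander (reagent bottle) was pushed more than 25 mm or tipped (distance of reagent from where it was at the start of the episode above 0.025 m or angle between reagent's own z axis and vertical above 0.5 rad).
It fails at once if a bystander (tube rack) was pushed more than 25 mm or tipped (distance of tube_rack from where it was at the start of the episode above 0.025 m or angle between tube_rack's own z axis and vertical above 0.5 rad).
It fails at once if a bystander (stack of dishes) was pushed more than 25 mm or tipped (distance of dishes from where it was at the start of the episode above 0.025 m or angle between dishes's own z axis and vertical above 0.5 rad).
It fails at once if a piece of a kit was dropped: falling free faster than 0.6 m/s ((contact force between flask and anything else below 0.01 N and linear speed of flask above 0.6 m/s) or (contact force between beaker and anything else below 0.01 N and linear speed of beaker above 0.6 m/s) or (contact force between dropper and anything else below 0.01 N and linear speed of dropper above 0.6 m/s) or (contact force between jar and anything else below 0.01 N and linear speed of jar above 0.6 m/s) or (contact force between bottle and anything else below 0.01 N and linear speed of bottle above 0.6 m/s)).
It also fails if it takes over 131 s, if anything falls off the work surface, if the arm or the gripper's body presses on something with over 40 N, if the wrist force passes 120 N, or if a joint passes its speed limit or range.

## Working session

There is one attempt and no reset: what is moved stays moved. The work goes in short steps, Python scripts to look and compute and a tool call to move; the robot and the scene stay as the last step left them, time stands still between calls to the robot, and variables do not carry over. Pictures are saved under pics/ and viewed, at most 14 in all, crops included, and the job is handed in when it is done.

Besides the shell and the picture viewer there is one more tool, called in YAML: its name, and indented under it one key for each argument. apply_moves: Moves the arm, as the interface text tells. Its arguments: {"type":"object","properties":{"series":{"type":"array","items":{"type":"array"}},"fingers":{"type":"number"}},"required":["series"]}

```bash
mkdir -p pics; ls; python3 - <<'E'
from rig import manip
import cv2
s=manip.observe();print({k:s[k] for k in('time','position','orientation','width')})
for n in('scene','top'):
    im=manip.snapshot(n);cv2.imwrite(f'pics/{n}0.png',im[:,:,::-1])
    m=manip.camera_model(n);print(n,m['intrinsics'],m['camera_from_world'],[k for k in m])
    for q in('flask_mid','beaker_mid','dropper_mid','jar_mid','bottle_mid','tray_two','tray_three','reagent','tube_rack','dishes'):
        print(q,[([int(v) for v in d['box']],round(float(d['p']),2)) for d in manip.look_for(n,q)][:4])
E
```

```text
pics
{'time': 0.0, 'position': array([0.18925587, 0.62115722, 0.20456804]), 'orientation': array([[-9.56574270e-01,  2.91488301e-01, -4.87101434e-04],
       [ 2.91488703e-01,  9.56572607e-01, -1.78410349e-03],
       [-5.40974072e-05, -1.84861206e-03, -9.99998290e-01]]), 'width': 0.09385721876579935}
scene [[395.71043626   0.         316.81257741]
 [  0.         395.71043626 198.00871838]
 [  0.           0.           1.        ]] [[-0.37374011  0.92752728 -0.00338768  0.22487011]
 [-0.50082122 -0.19872526  0.84242885  0.21920955]
 [ 0.78070252  0.31654607  0.53879695 -1.7096673 ]
 [ 0.          0.          0.          1.        ]] ['intrinsics', 'camera_from_world']
flask_mid [([296, 166, 312, 198], 0.66)]
beaker_mid [([260, 157, 276, 188], 0.81)]
dropper_mid [([355, 172, 364, 193], 0.74), ([314, 190, 328, 210], 0.7), ([336, 179, 345, 204], 0.51)]
jar_mid [([369, 181, 388, 208], 0.53)]
bottle_mid [([405, 178, 423, 203], 0.84), ([241, 195, 302, 221], 0.74)]
tray_two [([240, 194, 302, 222], 0.9)]
tray_three [([331, 228, 422, 262], 0.86)]
reagent [([209, 129, 229, 174], 0.64)]
tube_ra
[... 151 characters left out ...]
0.         446.66928193 200.07470931]
 [  0.           0.           1.        ]] [[-0.02035122 -0.99933966 -0.03010099  0.02907701]
 [ 0.98283482 -0.02551862  0.18271429 -0.5854803 ]
 [-0.18336177 -0.02586585  0.98270515 -1.31199285]
 [ 0.          0.          0.          1.        ]] ['intrinsics', 'camera_from_world']
flask_mid [([352, 239, 369, 256], 0.73)]
beaker_mid [([403, 246, 425, 263], 0.62)]
dropper_mid []
jar_mid [([263, 247, 287, 268], 0.57)]
bottle_mid [([231, 269, 251, 282], 0.7)]
tray_two [([350, 180, 406, 216], 0.7)]
tray_three [([218, 170, 303, 218], 0.63)]
reagent [([472, 243, 505, 273], 0.92)]
tube_rack [([143, 231, 201, 265], 0.82), ([266, 249, 287, 269], 0.66)]
dishes []
```

```bash
python3 - <<'E'
import cv2,numpy as np
a=cv2.imread('pics/top0.png')[130:330,110:530];b=cv2.imread('pics/scene0.png')[110:290,190:530]
cv2.imwrite('pics/top0c.png',cv2.resize(a,(800,381),interpolation=cv2.INTER_CUBIC));cv2.imwrite('pics/scene0c.png',cv2.resize(b,(800,424),interpolation=cv2.INTER_CUBIC))
E
```

```text
(no output)
```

View pics/top0c.png

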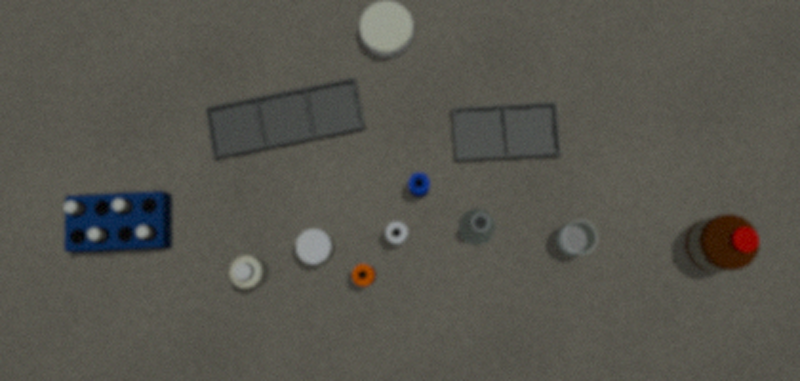

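View pics/scene0c.png

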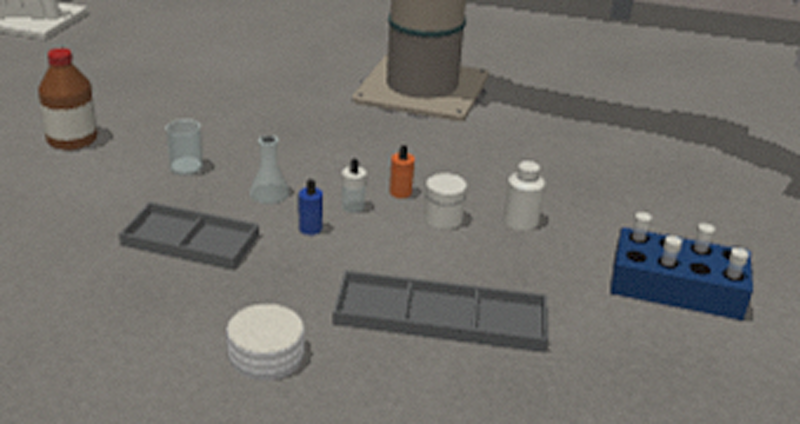

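The top crop (scale 1.905, origin 110,130) shows these pieces:
- jar (313,246)
- bottle (245,271)
- flask (480,222)
- beaker (583,238)
- three-compartment tray around (286,119), two-compartment tray around (505,132)

There are three dropper bottles: blue at crop (419,184), orange at (363,275) and a clear one with a white cap at (397,233). The white one fits the description (clear glass, white cap, black teat).

```bash
cat > h.py <<'E'
import numpy as np
from rig import manip
def ray(m,u,v):
    K=m['intrinsics'];T=m['camera_from_world'];d=np.linalg.inv(K)@[u,v,1];d=T[:3,:3].T@(d*[1,-1,-1]);return -T[:3,:3].T@T[:3,3],d
def at(m,u,v,z):
    c,d=ray(m,u,v);return (c+d*(z-c[2])/d[2])[:2]
def proj(m,P):
    P=np.atleast_2d(P);T=m['camera_from_world'];c=P@T[:3,:3].T+T[:3,3];c=c*[1,-1,-1];q=c@m['intrinsics'].T;return q[:,:2]/q[:,2:]
E
python3 - <<'E'
from h import *
t=manip.camera_model('top');s=manip.camera_model('scene')
f=lambda x,y,z:at(t,110+x/1.905,130+y/1.905,z)
g=lambda x,y,z:at(s,190+x/2.353,110+y/2.353,z)
for n,p,q,z in(('jar',(313,246),(446,184),.06),('bottle',(240,271),(528,168),.09),('dropper',(396,232),(354,161),.082),('flask',(480,222),(267,139),.092),('beaker',(583,237),(185,126),.072),('blue',(419,184),(310,183),.082),('orange',(363,275),(403,148),.082),('dishes',(387,27),(266,328),.042),('reag',(744,239),(60,54),.155)):
    print(n,f(*p,z).round(3),g(*q,z).round(3))
for n,C in(('three',[(208,108),(354,80),(364,130),(215,158)]),('two',[(451,110),(555,104),(558,156),(455,161)])):
    P=np.array([f(*c,.02) for c in C]);print(n,P.mean(0).round(3),np.linalg.norm(P-np.roll(P,-1,0),axis=1).round(3),'yaxis angle',[np.degrees(np.arctan2(*(v)[::-1])).round(1) for v in(P[0]-P[1],P[3]-P[2])])
st=manip.observe();w=manip.camera_model('wrist');T=w['camera_from_world'];c=-T[:3,:3].T@T[:3,3]
R=np.array(st['orientation']);print('cam in tool',R.T@(c-st['position']),'\n',R.T@T[:3,:3].T,w['intrinsics'])
E
```

```text
jar [0.409 0.147] [0.415 0.148]
bottle [0.372 0.255] [0.381 0.253]
dropper [0.427 0.016] [0.438 0.019]
flask [ 0.438 -0.113] [ 0.44  -0.114]
beaker [ 0.413 -0.271] [ 0.414 -0.263]
blue [ 0.5   -0.021] [ 0.517 -0.017]
orange [0.362 0.068] [0.376 0.073]
dishes [0.768 0.025] [0.775 0.03 ]
reag [ 0.4   -0.485] [ 0.41  -0.479]
three [0.622 0.198] [0.248 0.087 0.25  0.086] yaxis angle [np.float64(99.6), np.float64(99.3)]
two [ 0.589 -0.164] [0.171 0.087 0.168 0.085] yaxis angle [np.float64(91.8), np.float64(91.4)]
cam in tool [ 7.08095006e-02  1.66051502e-04 -1.79273066e-01] 
 [[ 1.07100036e-03  9.69395177e-01  2.45503247e-01]
 [ 9.99999337e-01 -1.14190168e-03  1.46451542e-04]
 [ 4.22309988e-04  2.45502928e-01 -9.69395757e-01]] [[306.46189546   0.         324.52825838]
 [  0.         306.46189546 199.67415515]
 [  0.           0.           1.        ]]
```

apply_moves:
  series:
    - [[21,-62,8],0.29]
    - [[21,-62,8],0.29]
    - [[21,-62,8],0.29]
    - [[21,-62,8],0.29]
    - [[21,-62,8],0.29]
    - [[21,-62,8],0.29]
    - [[21,-62,8],0.29]
    - [[21,-62,8],0.29]
    - [[21,-62,8],0.29]
    - [[21,-62,8],0.29]
    - [[21,-62,8],0.29]
    - [[21,-62,8],0.29]

```text
time: 2.6
position: [0.4003, -0.0007, 0.286]
orientation: [[-1.0, 0.012, 0.002], [0.012, 1.0, -0.001], [-0.002, -0.001, -1.0]]
contact_force: [-0.2, 0.8, -0.3]
width: 0.0942
gripper_force: 0.0
```

```bash
python3 - <<'E'
from h import *
import cv2
w=manip.camera_model('wrist');im=manip.snapshot('wrist');cv2.imwrite('pics/w1.png',im[:,:,::-1])
np.savez('w1.npz',**w)
for q in('flask_mid','beaker_mid','dropper_mid','jar_mid','bottle_mid','tray_two','tray_three'):
    print(q,[([int(v) for v in d['box']],round(float(d['p']),2)) for d in manip.look_for('wrist',q)][:4])
est=dict(jar=(.412,.147,.06),bottle=(.375,.255,.09),dropper=(.43,.017,.082),flask=(.438,-.113,.092),beaker=(.413,-.271,.072))
for k,p in est.items(): print(k,proj(w,p).round(0))
E
```

```text
flask_mid [([224, 176, 271, 222], 0.64)]
beaker_mid [([102, 162, 168, 211], 0.87)]
dropper_mid [([356, 134, 391, 164], 0.94), ([299, 225, 320, 260], 0.65), ([324, 182, 349, 209], 0.57)]
jar_mid [([405, 159, 455, 199], 0.57)]
bottle_mid [([475, 133, 543, 172], 0.69)]
tray_two [([166, 257, 278, 297], 0.96)]
tray_three [([364, 265, 500, 343], 0.73)]
jar [[434. 184.]]
bottle [[534. 158.]]
dropper [[338. 202.]]
flask [[236. 211.]]
beaker [[119. 190.]]
```

View pics/w1.png

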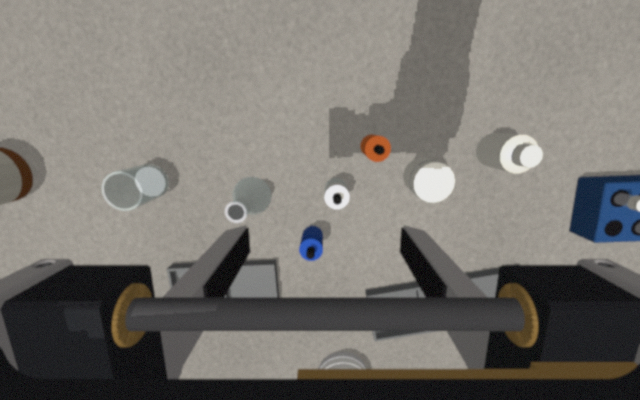

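The wrist view matches the estimates:
- flask lip (235,211)
- beaker rim (122,190)
- white dropper (337,197), with orange at (377,148) and blue at (311,243)
- jar (434,183)
- bottle cap (530,155)

I'll confirm the white dropper in an enlarged crop.

```bash
python3 - <<'E'
from h import *
import cv2
w=dict(np.load('w1.npz'))
im=cv2.imread('pics/w1.png')
cv2.imwrite('pics/w1c.png',cv2.resize(im[130:265,220:400],(800,600),interpolation=cv2.INTER_CUBIC))
for n,u,v,z in(('jar',434,183,.06),('bottle',530,155,.09),('dropper',338,199,.082),('dropcap',337,197,.06),('flask',235.5,211,.092),('beaker',122.5,190,.072),('beakerbase',150,181,0.0)):
    print(n,at(w,u,v,z).round(4))
E
```

```text
jar [0.4109 0.1465]
bottle [0.3713 0.2498]
dropper [0.4262 0.0164]
dropcap [0.4289 0.016 ]
flask [ 0.438  -0.1141]
beaker [ 0.4136 -0.2663]
beakerbase [ 0.4153 -0.2702]
```

View pics/w1c.png

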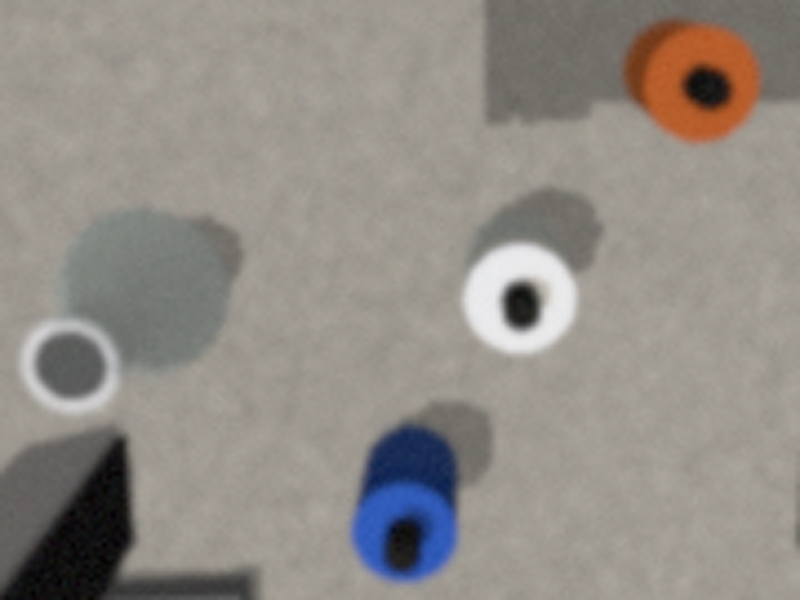

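The crop shows the clear-bodied bottle with the white cap at (337,197) and confirms it as the target. Next I'll look at the trays.

apply_moves:
  series:
    - [[25,2,0],0]
    - [[25,2,0],0]
    - [[25,2,0],0]
    - [[25,2,0],0]
    - [[25,2,0],0]
    - [[25,2,0],0]
    - [[25,2,0],0]

```text
time: 3.88
position: [0.6481, 0.0218, 0.2862]
orientation: [[-1.0, 0.006, -0.0], [0.006, 1.0, 0.0], [0.0, 0.0, -1.0]]
contact_force: [0.1, 0.4, 0.3]
width: 0.0938
gripper_force: 0.0
```

```bash
python3 - <<'E'
from h import *
import cv2
w=manip.camera_model('wrist');im=manip.snapshot('wrist');cv2.imwrite('pics/w2.png',im[:,:,::-1]);np.savez('w2.npz',**w)
print(manip.observe()['position'])
for q,L,e in(('tray_two',.172,.086),('tray_three',.256,.13)):
    for d in manip.outline_of('wrist',q)[:1]:
        m=d['mask'].astype(np.uint8);print(q,d['p'],d['box'])
        c=max(cv2.findContours(m,0,2)[0],key=cv2.contourArea)[:,0,:]
        P=np.array([at(w,u,v,.02) for u,v in c]);r=cv2.minAreaRect((P*1000).astype(np.float32));print(r)
        # edge-based box
E
```

```text
[0.64834351 0.02178948 0.28640267]
tray_two 0.7 [124.1, 100.2, 256.2, 170.0]
((593.7615966796875, -165.626953125), (89.04024505615234, 178.6078338623047), 1.5524723529815674)
tray_three 0.87 [355.8, 109.0, 536.1, 203.2]
((625.376953125, 197.1394805908203), (90.77058410644531, 257.6050720214844), 10.258906364440918)
```

View pics/w2.png

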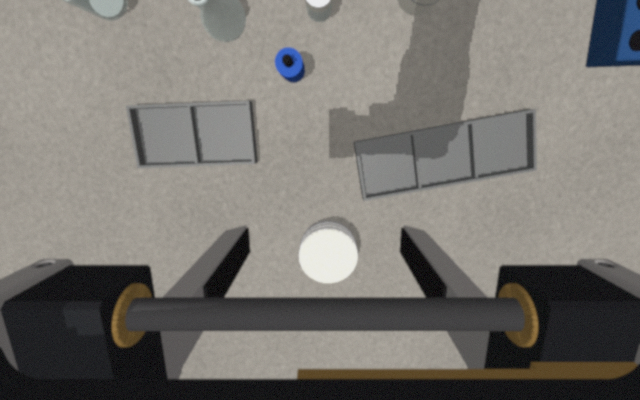

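apply_moves:
  series:
    - [[-27.5,23,-14],0]
    - [[-27.5,23,-14],0]
    - [[-27.5,23,-14],0]
    - [[-27.5,23,-14],0]
    - [[-27.5,23,-14],0]
    - [[-27.5,23,-14],0]
    - [[-27.5,23,-14],0]
    - [[-27.5,23,-14],0]
    - [[-27.5,23,-14],0]
    - [[-27.5,23,-14],0]
    - [[-27.5,23,-14],0]

```text
time: 5.4
position: [0.3753, 0.2512, 0.1457]
orientation: [[-1.0, 0.008, 0.001], [0.008, 1.0, 0.0], [-0.001, 0.0, -1.0]]
contact_force: [-0.0, -0.9, -1.1]
width: 0.0941
gripper_force: 0.0
```

```bash
python3 - <<'E'
from h import *
import cv2
w=manip.camera_model('wrist');im=manip.snapshot('wrist');cv2.imwrite('pics/w3.png',im[:,:,::-1]);np.savez('w3.npz',**w)
print(manip.observe()['position'],proj(w,[[.373,.252,.09],[.412,.147,.06]]))
w2=dict(np.load('w2.npz'))
print('two divider',at(w2,196.5,134,.02),'three corners',[at(w2,u,v,.02).round(3) for u,v in((357,142),(534,110),(534,167),(365,198))])
for q in('jar_mid','bottle_mid'):print(q,[(d['box'],d['p']) for d in manip.look_for('wrist',q)][:3])
E
```

```text
[0.37507908 0.25136415 0.14566363] [[325.35556914 210.49063074]
 [211.9975035  242.61728559]]
two divider [ 0.5928655 -0.1599365] three corners [array([0.605, 0.069]), array([0.562, 0.315]), array([0.642, 0.328]), array([0.688, 0.082])]
jar_mid [([0.0, 221.9, 30.7, 273.9], 0.28)]
bottle_mid [([294.9, 164.5, 351.0, 229.1], 0.76), ([55.3, 226.6, 130.5, 267.7], 0.73)]
```

View pics/w3.png

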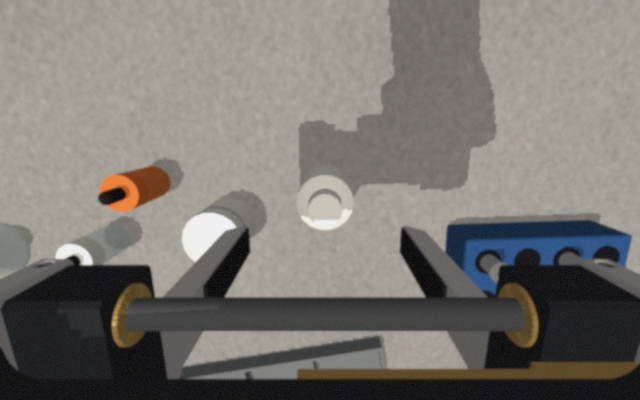

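The bottle cap at (325,208) is centred between the fingers, and the jar at (210,240) is clear of them. Descending and gripping.

apply_moves:
  series:
    - [[-0.3,0,-4],0]
    - [[-0.3,0,-8],0]
    - [[-0.3,0,-10.5],0]
    - [[-0.3,0,-11.5],0]
    - [[-0.3,0,-11.5],0]
    - [[-0.3,0,-11.5],0]

```text
time: 6.3
position: [0.3721, 0.2522, 0.0313]
orientation: [[-1.0, 0.006, 0.001], [0.006, 1.0, 0.001], [-0.001, 0.001, -1.0]]
contact_force: [-0.4, -0.4, 0.0]
width: 0.0941
gripper_force: 0.0
```

apply_moves:
  series:
    - [[0,0,0],0]
    - [[0,0,0],0]
    - [[0,0,0],0]
    - [[0,0,0],0]
    - [[0,0,0],0]
    - [[0,0,0],0]
    - [[0,0,0],0]
    - [[0,0,0],0]
  fingers: 0

```text
time: 7.3
position: [0.3714, 0.2517, 0.0305]
orientation: [[-1.0, 0.006, -0.0], [0.006, 1.0, -0.0], [0.0, -0.0, -1.0]]
contact_force: [0.0, 0.8, 1.4]
width: 0.049
gripper_force: 30.0
```

apply_moves:
  series:
    - [[0,0,3],0]
    - [[0,0,8],0]
    - [[0,0,13],0]
    - [[4,-8,14],0.03]
    - [[6,-12,14],0.03]
    - [[8.5,-17,14],0.03]
    - [[11,-22,14],0.03]
    - [[13,-27,14],0.03]
    - [[15.5,-32,14],0.03]
    - [[18,-37,14],0.03]
    - [[20,-41,14],0.03]
    - [[22.3,-45.7,14],0.03]

```text
time: 8.8
position: [0.5946, -0.2058, 0.1699]
orientation: [[-1.0, -0.025, -0.001], [-0.025, 1.0, 0.001], [0.001, 0.001, -1.0]]
contact_force: [0.6, 0.1, -0.2]
width: 0.0492
gripper_force: 30.0
```

apply_moves:
  series:
    - [[0,0,0],0]
    - [[0,0,0],0]
    - [[0,0,0],0]

```text
time: 9.18
position: [0.5941, -0.2032, 0.1702]
orientation: [[-1.0, -0.026, -0.001], [-0.026, 1.0, 0.001], [0.001, 0.001, -1.0]]
contact_force: [0.6, -0.3, -0.9]
width: 0.0493
gripper_force: 30.0
```

apply_moves:
  series:
    - [[0,-0.3,-4],0]
    - [[0,-0.3,-8],0]
    - [[0,-0.3,-11],0]
    - [[0,-0.3,-12.5],0]
    - [[0,-0.3,-13.1],0]
    - [[0,-0.3,-13.3],0]
    - [[0,-0.3,-13.5],0]
    - [[0,-0.3,-13.6],0]
    - [[0,-0.3,-13.6],0]
    - [[0,-0.3,-13.6],0]

```text
time: 10.42
position: [0.5945, -0.2083, 0.0347]
orientation: [[-1.0, -0.024, 0.0], [-0.024, 1.0, -0.0], [-0.0, -0.0, -1.0]]
contact_force: [-0.3, 0.7, -1.3]
width: 0.0492
gripper_force: 30.0
```

apply_moves:
  series:
    - [[0,0,-0.1],0]
    - [[0,0,-0.1],0]

```text
time: 10.68
position: [0.5946, -0.2083, 0.0345]
orientation: [[-1.0, -0.024, 0.0], [-0.024, 1.0, -0.0], [-0.0, -0.0, -1.0]]
contact_force: [-2.1, 0.8, 6.1]
width: 0.0491
gripper_force: 30.0
```

apply_moves:
  series:
    - [[0,0,0],0]
    - [[0,0,0],0]
    - [[0,0,0],0]
    - [[0,0,0],0]
    - [[0,0,4],0]
    - [[0,0,9],0]
    - [[0,0,13],0]
    - [[0,0,13],0]
  fingers: 72

```text
time: 11.68
position: [0.5968, -0.2092, 0.167]
orientation: [[-1.0, -0.024, 0.007], [-0.024, 1.0, -0.002], [-0.007, -0.002, -1.0]]
contact_force: [-0.1, -0.3, -0.5]
width: 0.068
gripper_force: 0.0
```

apply_moves:
  series:
    - [[-18.3,35.3,0],0]
    - [[-18.3,35.3,0],0]
    - [[-18.3,35.3,0],0]
    - [[-18.3,35.3,0],0]
    - [[-18.3,35.3,0],0]
    - [[-18.3,35.3,0],0]
    - [[-18.3,35.3,0],0]
    - [[-18.3,35.3,0],0]
    - [[-18.3,35.3,0],0]
    - [[-18.3,35.3,0],0]
  fingers: 100

```text
time: 12.92
position: [0.412, 0.1433, 0.1633]
orientation: [[-1.0, -0.021, -0.0], [-0.021, 1.0, -0.001], [0.0, -0.001, -1.0]]
contact_force: [0.8, 0.2, 0.4]
width: 0.0942
gripper_force: 0.0
```

```bash
python3 - <<'E'
from h import *
import cv2
w=manip.camera_model('wrist');im=manip.snapshot('wrist');cv2.imwrite('pics/w4.png',im[:,:,::-1]);np.savez('w4.npz',**w)
print(manip.observe()['position'],proj(w,[[.412,.147,.06]]))
for q in('jar_mid',):print(q,[(d['box'],d['p'],at(w,(d['box'][0]+d['box'][2])/2,d['box'][3]-(d['box'][2]-d['box'][0])/2,.06)) for d in manip.look_for('wrist',q)][:3])
manip.snapshot('scene');
for q in('jar_mid','bottle_mid'):print(q,[(d['box'],d['p']) for d in manip.look_for('scene',q)][:3])
E
```

```text
[0.41199358 0.14344495 0.16332182] [[328.39282439 198.92216565]]
jar_mid [([300.1, 162.7, 360.1, 224.1], 0.7, array([0.40725811, 0.14849548]))]
jar_mid [([368.9, 181.7, 389.5, 204.1], 0.77)]
bottle_mid [([248.4, 181.0, 264.4, 210.4], 0.73)]
```

apply_moves:
  series:
    - [[-0.1,0.3,-4],0]
    - [[-0.1,0.3,-8],0]
    - [[-0.1,0.3,-11.5],0]
    - [[-0.1,0.3,-13.2],0]
    - [[-0.1,0.3,-13.2],0]
    - [[-0.1,0.3,-13.2],0]

```text
time: 13.92
position: [0.4109, 0.1478, 0.032]
orientation: [[-1.0, -0.024, 0.001], [-0.024, 1.0, 0.0], [-0.001, 0.0, -1.0]]
contact_force: [-0.4, 0.0, 0.5]
width: 0.0941
gripper_force: 0.0
```

apply_moves:
  series:
    - [[0,0,0],0]
    - [[0,0,0],0]
    - [[0,0,0],0]
    - [[0,0,0],0]
    - [[0,0,0],0]
    - [[0,0,0],0]
    - [[0,0,0],0]
  fingers: 0

```text
time: 14.8
position: [0.4105, 0.1477, 0.0316]
orientation: [[-1.0, -0.024, 0.0], [-0.024, 1.0, -0.0], [-0.0, -0.0, -1.0]]
contact_force: [-0.5, -1.2, 5.9]
width: 0.0553
gripper_force: 30.0
```

apply_moves:
  series:
    - [[0,0,3],0]
    - [[0,0,8],0]
    - [[0,0,13],0]
    - [[3,-4,14],0]
    - [[6,-9,14],0]
    - [[9.5,-14,14],0]
    - [[13,-19,14],0]
    - [[16,-24,14],0]
    - [[18.1,-27,14],0]
    - [[18.1,-27,14],0]
    - [[18.1,-27,14],0]
    - [[18.1,-27,14],0]

```text
time: 16.3
position: [0.5908, -0.1203, 0.1712]
orientation: [[-1.0, -0.026, -0.001], [-0.026, 1.0, 0.001], [0.001, 0.001, -1.0]]
contact_force: [-0.2, -0.0, -0.7]
width: 0.0558
gripper_force: 30.0
```

apply_moves:
  series:
    - [[0,0,-4],0]
    - [[0,0,-8],0]
    - [[0,0,-11],0]
    - [[0,0,-12.5],0]
    - [[0,0,-13.1],0]
    - [[0,0,-13.3],0]
    - [[0,0,-13.5],0]
    - [[0,0,-13.6],0]
    - [[0,0,-13.7],0]
    - [[0,0,-13.7],0]

```text
time: 17.55
position: [0.5919, -0.1223, 0.0357]
orientation: [[-1.0, -0.024, 0.001], [-0.024, 1.0, -0.0], [-0.001, -0.0, -1.0]]
contact_force: [-1.5, 1.5, 5.2]
width: 0.0556
gripper_force: 30.0
```

apply_moves:
  series:
    - [[0,0,0],0]
    - [[0,0,0],0]
    - [[0,0,0],0]
    - [[0,0,0],0]
    - [[0,0,4],0]
    - [[0,0,9],0]
    - [[0,0,13],0]
    - [[0,0,13],0]
  fingers: 76

```text
time: 18.55
position: [0.5938, -0.1229, 0.1678]
orientation: [[-1.0, -0.024, 0.007], [-0.024, 1.0, -0.001], [-0.007, -0.001, -1.0]]
contact_force: [0.4, 0.0, -0.7]
width: 0.0718
gripper_force: 0.0
```

apply_moves:
  series:
    - [[-15.4,0.8,0],0]
    - [[-15.4,0.8,0],0]
    - [[-15.4,0.8,0],0]
    - [[-15.4,0.8,0],0]
    - [[-15.4,0.8,0],0]
    - [[-15.4,0.8,0],0]

```text
time: 19.3
position: [0.439, -0.1143, 0.1642]
orientation: [[-1.0, -0.025, 0.001], [-0.025, 1.0, -0.0], [-0.001, -0.0, -1.0]]
contact_force: [0.9, 0.6, -0.4]
width: 0.0717
gripper_force: 0.0
```

```bash
python3 - <<'E'
from h import *
import cv2
w=manip.camera_model('wrist');im=manip.snapshot('wrist');cv2.imwrite('pics/w5.png',im[:,:,::-1])
print(manip.observe()['position'],proj(w,[[.438,-.114,.092],[.438,-.114,0.]]))
for q in('flask_mid',):print(q,[(d['box'],d['p']) for d in manip.look_for('wrist',q)][:3])
E
```

```text
[ 0.43866765 -0.11423758  0.16418349] [[324.81211116 206.63693779]
 [324.77753008 185.04354242]]
flask_mid [([298.7, 159.4, 352.2, 223.3], 0.97)]
```

View pics/w5.png

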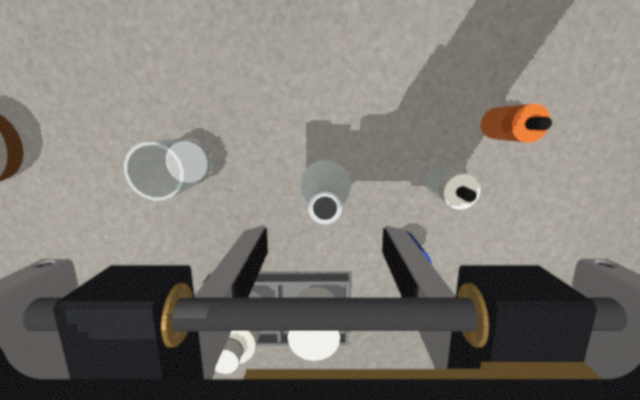

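The flask lip at (325,208) is centred between the fingers. The jar and bottle stand in their compartments at the bottom, (313,340) and (235,350). Descending to the neck.

apply_moves:
  series:
    - [[-0.1,0,-4],0]
    - [[-0.1,0,-8],0]
    - [[-0.1,0,-10.5],0]
    - [[-0.1,0,-11.4],0]
    - [[-0.1,0,-11.4],0]
    - [[-0.1,0,-11.4],0]

```text
time: 20.15
position: [0.4373, -0.1144, 0.0513]
orientation: [[-1.0, -0.024, 0.002], [-0.024, 1.0, -0.0], [-0.002, -0.0, -1.0]]
contact_force: [0.1, -0.1, -0.8]
width: 0.0716
gripper_force: 0.0
```

apply_moves:
  series:
    - [[0,0,0],0]
    - [[0,0,0],0]
    - [[0,0,0],0]
    - [[0,0,0],0]
    - [[0,0,0],0]
    - [[0,0,0],0]
    - [[0,0,0],0]
    - [[0,0,0],0]
  fingers: 0

```text
time: 21.15
position: [0.4364, -0.1142, 0.0505]
orientation: [[-1.0, -0.024, -0.0], [-0.024, 1.0, 0.0], [0.0, 0.0, -1.0]]
contact_force: [-0.2, 0.6, 0.1]
width: 0.0242
gripper_force: 30.0
```

apply_moves:
  series:
    - [[0,0,3],0]
    - [[0,0,8],0]
    - [[0,0,13],0]
    - [[2,5,14],0.05]
    - [[4,10,14],0.1]
    - [[6.5,15,14],0.145]
    - [[9,20,14],0.145]
    - [[11,25,14],0.145]
    - [[13,30,14],0.145]
    - [[15.5,35,14],0.145]
    - [[17.4,39.5,14],0.145]
    - [[17.4,39.5,14],0.145]

```text
time: 22.65
position: [0.6097, 0.2863, 0.189]
orientation: [[-0.985, -0.175, -0.001], [-0.175, 0.985, 0.002], [0.001, 0.003, -1.0]]
contact_force: [0.0, -0.6, -0.6]
width: 0.0249
gripper_force: 30.0
```

apply_moves:
  series:
    - [[0,0,0],0]
    - [[0,0,0],0]
    - [[0,0,-4],0]
    - [[0,0,-8],0]
    - [[0,0,-11],0]
    - [[0,0,-12.5],0]
    - [[0,0,-13.1],0]
    - [[0,0,-13.3],0]
    - [[0,0,-13.5],0]
    - [[0,0,-13.6],0]
    - [[0,0,-13.7],0]
    - [[0,0,-13.7],0]

```text
time: 24.15
position: [0.6109, 0.281, 0.0545]
orientation: [[-0.986, -0.168, 0.001], [-0.168, 0.986, 0.001], [-0.001, 0.0, -1.0]]
contact_force: [-0.7, -0.0, 5.4]
width: 0.0243
gripper_force: 30.0
```

apply_moves:
  series:
    - [[0,0,0],0]
    - [[0,0,0],0]
    - [[0,0,0],0]
    - [[0,0,0],0]
    - [[0,0,4],0]
    - [[0,0,9],0]
    - [[0,0,12],0]
    - [[0,0,12],0]
  fingers: 60

```text
time: 25.15
position: [0.6123, 0.2815, 0.1763]
orientation: [[-0.986, -0.168, 0.005], [-0.168, 0.986, 0.002], [-0.005, 0.002, -1.0]]
contact_force: [0.3, -0.5, -0.6]
width: 0.0562
gripper_force: 0.0
```

apply_moves:
  series:
    - [[-18.1,-26.5,0],0]
    - [[-18.1,-26.5,0],0]
    - [[-18.1,-26.5,0],0]
    - [[-18.1,-26.5,0],0]
    - [[-18.1,-26.5,0],0]
    - [[-18.1,-26.5,0],0]
    - [[-18.1,-26.5,0],0]
    - [[-18.1,-26.5,0],0]
    - [[-18.1,-26.5,0],0]

```text
time: 26.28
position: [0.4302, 0.0171, 0.1732]
orientation: [[-0.985, -0.171, 0.0], [-0.171, 0.985, 0.0], [-0.0, 0.0, -1.0]]
contact_force: [0.4, -0.6, -0.8]
width: 0.0564
gripper_force: 0.0
```

```bash
python3 - <<'E'
from h import *
import cv2
w=manip.camera_model('wrist');im=manip.snapshot('wrist');cv2.imwrite('pics/w6.png',im[:,:,::-1])
print(manip.observe()['position'],proj(w,[[.429,.016,.06],[.428,.016,0.082]]))
for q in('dropper_mid',):print(q,[(d['box'],d['p']) for d in manip.look_for('wrist',q)][:3])
E
```

```text
[0.43002061 0.0168377  0.17322845] [[323.64038909 195.08881763]
 [323.76424546 199.61830421]]
dropper_mid [([271.7, 225.6, 294.1, 273.8], 0.83), ([366.7, 120.0, 409.6, 155.8], 0.72), ([304.5, 171.6, 343.0, 214.3], 0.61)]
```

View pics/w6.png

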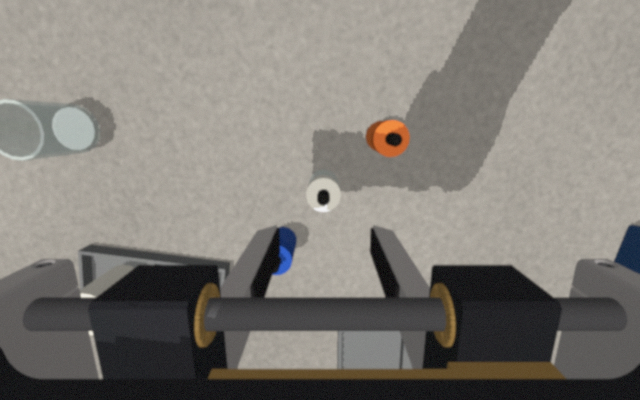

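The white dropper at (323,195) is on target, with blue and orange clear of the fingers. Descending.

apply_moves:
  series:
    - [[-0.1,0,-4],0]
    - [[-0.1,0,-9],0]
    - [[-0.1,0,-12.5],0]
    - [[-0.1,0,-14.2],0]
    - [[-0.1,0,-14.2],0]
    - [[-0.1,0,-14.2],0]

```text
time: 27.12
position: [0.4294, 0.0159, 0.0319]
orientation: [[-0.986, -0.169, 0.002], [-0.169, 0.986, -0.0], [-0.002, -0.0, -1.0]]
contact_force: [-0.6, -0.1, 0.0]
width: 0.0566
gripper_force: 0.0
```

apply_moves:
  series:
    - [[0,0,0],0]
    - [[0,0,0],0]
    - [[0,0,0],0]
    - [[0,0,0],0]
    - [[0,0,0],0]
    - [[0,0,0],0]
    - [[0,0,0],0]
  fingers: 0

```text
time: 28.0
position: [0.4289, 0.0158, 0.0319]
orientation: [[-0.986, -0.168, 0.001], [-0.168, 0.986, 0.0], [-0.001, 0.0, -1.0]]
contact_force: [-0.3, 0.5, 6.4]
width: 0.0335
gripper_force: 30.0
```

Now carry it to the middle compartment at (.624,.198): dx 19.5, dy 18.2.

apply_moves:
  series:
    - [[0,0,3],0]
    - [[0,0,8],0]
    - [[0,0,13],0]
    - [[4,4,14],0]
    - [[8,8,14],0]
    - [[12,12,14],0]
    - [[16,15.5,14],0]
    - [[19.5,18.2,14],0]
    - [[19.5,18.2,14],0]
    - [[19.5,18.2,14],0]
    - [[19.5,18.2,14],0]

```text
time: 29.38
position: [0.6225, 0.1964, 0.1715]
orientation: [[-0.986, -0.167, -0.001], [-0.167, 0.986, -0.001], [0.001, -0.001, -1.0]]
contact_force: [0.1, 0.3, 0.3]
width: 0.0334
gripper_force: 30.0
```

apply_moves:
  series:
    - [[0,0,-4],0]
    - [[0,0,-8],0]
    - [[0,0,-11],0]
    - [[0,0,-12.5],0]
    - [[0,0,-13.1],0]
    - [[0,0,-13.3],0]
    - [[0,0,-13.5],0]
    - [[0,0,-13.6],0]
    - [[0,0,-13.7],0]
    - [[0,0,-13.7],0]

```text
time: 30.62
position: [0.624, 0.198, 0.036]
orientation: [[-0.986, -0.168, 0.001], [-0.168, 0.986, 0.001], [-0.001, 0.0, -1.0]]
contact_force: [-1.7, -0.9, 6.9]
width: 0.0336
gripper_force: 30.0
```

apply_moves:
  series:
    - [[0,0,0],0]
    - [[0,0,0],0]
    - [[0,0,0],0]
    - [[0,0,0],0]
    - [[0,0,4],0]
    - [[0,0,9],0]
    - [[0,0,13],0]
    - [[0,0,13],0]
  fingers: 55

```text
time: 31.62
position: [0.6259, 0.1983, 0.1681]
orientation: [[-0.986, -0.168, 0.007], [-0.168, 0.986, 0.002], [-0.007, 0.001, -1.0]]
contact_force: [-0.1, 0.5, -0.5]
width: 0.0517
gripper_force: 0.0
```

apply_moves:
  series:
    - [[-21,-46.5,0],-0.1]
    - [[-21,-46.5,0],-0.1]
    - [[-21,-46.5,0],-0.1]
    - [[-21,-46.5,0],-0.1]
    - [[-21,-46.5,0],-0.1]
    - [[-21,-46.5,0],-0.1]
    - [[-21,-46.5,0],-0.1]
    - [[-21,-46.5,0],-0.1]
    - [[-21,-46.5,0],-0.1]
    - [[-21,-46.5,0],-0.1]
    - [[-21,-46.5,0],-0.1]
    - [[-21,-46.5,0],-0.1]
  fingers: 100

```text
time: 33.12
position: [0.4143, -0.2654, 0.1642]
orientation: [[-0.997, -0.072, -0.0], [-0.072, 0.997, 0.001], [0.0, 0.001, -1.0]]
contact_force: [-1.0, -1.1, 0.7]
width: 0.0938
gripper_force: 0.0
```

```bash
python3 - <<'E'
from h import *
import cv2
w=manip.camera_model('wrist');im=manip.snapshot('wrist');cv2.imwrite('pics/w7.png',im[:,:,::-1])
print(manip.observe()['position'],proj(w,[[.414,-.268,.072],[.414,-.268,0.]]))
for q in('beaker_mid',):print(q,[(d['box'],d['p']) for d in manip.look_for('wrist',q)][:3])
E
```

```text
[ 0.41421291 -0.26568946  0.16433762] [[321.60988894 201.28598307]
 [322.14602356 185.51062326]]
beaker_mid [([291.4, 160.3, 352.3, 231.2], 0.87)]
```

View pics/w7.png

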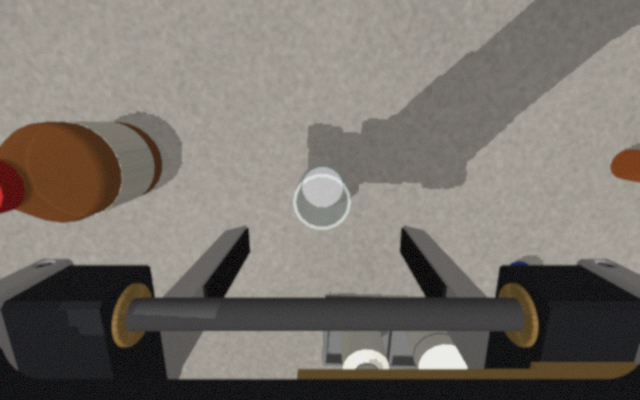

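The beaker rim is at (322,201), exactly as predicted, and the reagent bottle is well clear.

apply_moves:
  series:
    - [[0,-0.1,-4],0]
    - [[0,-0.1,-8],0]
    - [[0,-0.1,-11.5],0]
    - [[0,-0.1,-13.1],0]
    - [[0,-0.1,-13.1],0]
    - [[0,-0.1,-13.1],0]

```text
time: 33.98
position: [0.4141, -0.2682, 0.0341]
orientation: [[-0.998, -0.07, 0.001], [-0.07, 0.998, -0.001], [-0.001, -0.001, -1.0]]
contact_force: [-0.4, -0.1, -0.3]
width: 0.0938
gripper_force: 0.0
```

apply_moves:
  series:
    - [[0,0,0],0]
    - [[0,0,0],0]
    - [[0,0,0],0]
    - [[0,0,0],0]
    - [[0,0,0],0]
    - [[0,0,0],0]
    - [[0,0,0],0]
  fingers: 0

```text
time: 34.85
position: [0.4135, -0.2682, 0.0336]
orientation: [[-0.998, -0.069, 0.0], [-0.069, 0.998, -0.0], [-0.0, -0.0, -1.0]]
contact_force: [-1.0, 0.7, 2.7]
width: 0.0528
gripper_force: 30.0
```

apply_moves:
  series:
    - [[0,0,3],0]
    - [[0,0,8],0]
    - [[0,0,13],0]
    - [[3,5,14],0.05]
    - [[5.5,10,14],0.1]
    - [[8.5,15,14],0.1]
    - [[11.5,20,14],0.1]
    - [[14.5,25,14],0.1]
    - [[17,30,14],0.1]
    - [[20,34.5,14],0.1]
    - [[22.4,38.3,14],0.1]
    - [[22.4,38.3,14],0.1]

```text
time: 36.35
position: [0.638, 0.12, 0.1723]
orientation: [[-0.985, -0.175, -0.0], [-0.175, 0.985, 0.002], [0.0, 0.002, -1.0]]
contact_force: [-0.5, 0.1, -0.4]
width: 0.0529
gripper_force: 30.0
```

apply_moves:
  series:
    - [[0,0,0],0]
    - [[0,0,0],0]
    - [[0,0,-4],0]
    - [[0,0,-8],0]
    - [[0,0,-11],0]
    - [[0,0,-12.5],0]
    - [[0,0,-13.1],0]
    - [[0,0,-13.3],0]
    - [[0,0,-13.5],0]
    - [[0,0,-13.6],0]
    - [[0,0,-13.7],0]
    - [[0,0,-13.7],0]

```text
time: 37.85
position: [0.6379, 0.1149, 0.0376]
orientation: [[-0.986, -0.168, 0.001], [-0.168, 0.986, 0.0], [-0.001, 0.0, -1.0]]
contact_force: [-1.9, 0.0, 4.8]
width: 0.053
gripper_force: 30.0
```

apply_moves:
  series:
    - [[0,0,0],0]
    - [[0,0,0],0]
    - [[0,0,0],0]
    - [[0,0,0],0]
    - [[0,0,4],0]
    - [[0,0,9],0]
    - [[0,0,14],0]
    - [[0,-4,20],0]
    - [[1,-9,25],-0.1]
    - [[1,-9,25],-0.15]
    - [[1,-9,25],-0.15]
    - [[1,-9,25],-0.15]
  fingers: 75

```text
time: 39.35
position: [0.6461, 0.0274, 0.2841]
orientation: [[-1.0, -0.023, -0.004], [-0.023, 1.0, 0.002], [0.004, 0.002, -1.0]]
contact_force: [-0.2, 0.7, 0.2]
width: 0.0706
gripper_force: 0.0
```

```bash
python3 - <<'E'
from h import *
import cv2
w=manip.camera_model('wrist');im=manip.snapshot('wrist');b=manip.snapshot('scene')[110:290,190:530]
cv2.imwrite('pics/end.png',np.vstack([cv2.resize(im[:240],(800,300)),cv2.resize(b,(560,296),interpolation=cv2.INTER_CUBIC)[:, :].copy() if 0 else cv2.copyMakeBorder(cv2.resize(b,(560,296),interpolation=cv2.INTER_CUBIC),0,0,0,240,0)])[:,:,::-1])
for n,p in dict(jar=(.592,-.122,.064),bottle=(.594,-.208,.094),flask=(.611,.281,.096),dropper=(.624,.198,.086),beaker=(.638,.115,.076)).items():print(n,(proj(w,p)*1.25).round(0))
E
```

```text
jar [[260. 167.]]
bottle [[157. 168.]]
flask [[671. 198.]]
dropper [[578. 208.]]
beaker [[491. 219.]]
```

View pics/end.png

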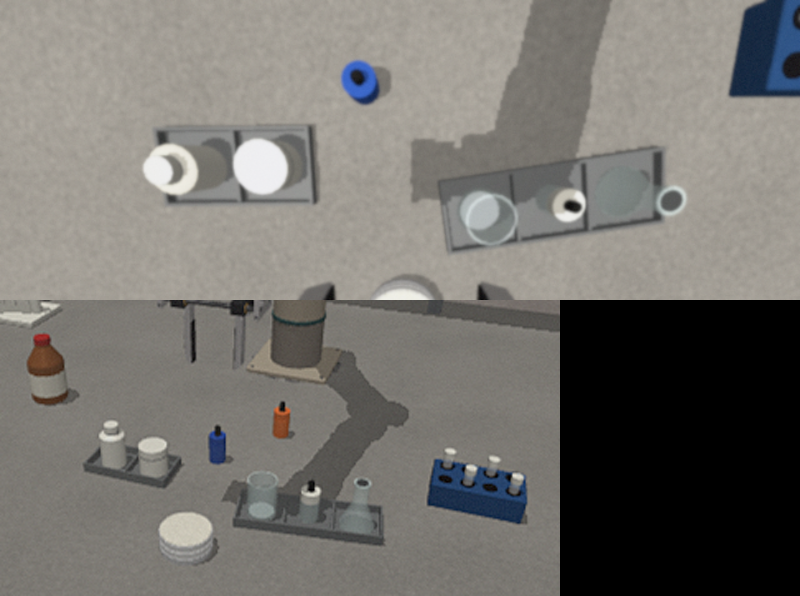

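All five pieces stand upright in their compartments, with their tops at the predicted pixels: bottle (157,168), jar (260,167), beaker (491,219), dropper (570,206) and flask (671,200). The bystanders haven't moved.

```bash
python3 -c "
from rig import manip;print(manip.job_done())"
```

```text
the job is handed in; nothing more can be done
None
```

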